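# Register the dark drilled block against the fence and stop

## Task

With the fingertips, push the dark drilled wooden block back until its long side lies flat against the plywood fence, then slide it along the fence until its end butts against the red stop, and leave it there, tight to both, ready to be clamped. Only push it: do not lift or tip it, and leave the pale block and the other things on the bench where they are.

Things in the scene. Friction and masses are not known exactly. Their poses are not given: they have to be found in the camera images.
- fence: Fixed L guide, 40 mm high. Origin on the bench in the plane of the fence's working face; y runs along the fence to the red stop, x into the fence (free side, nearer the robot: x<0). Plywood fence x 0 to 25, y -240 to 210 mm. Stop: working face at y = 190 mm, 40 mm thick, x -75 to 25. Clamps behind the fence (x 5 to 60, y -200 and 120, 87 mm high). Place varies, yaw within 0.2 rad.
- dark_block: Loose dark brown wooden block, 60 (x) by 120 (y) by 45 mm high, three 28 mm bores, 30 deep, in a row on top; 0.15 to 0.31 kg, slides freely. Origin at the centre of its underside, z up. It starts on the free side of the fence, its y axis within 0.4 rad of the fence's. Tight to fence and stop, its origin is at x = -30, y = 130 mm in the guide's frame.
- pale_block: Loose block of the same shape as the dark one in pale wood; not to be moved. The two change places from run to run. Origin at the centre of its underside.
- cup: Loose turned wooden cup, 68 mm across, 75 mm high, bystander. Origin at the centre of its underside.
- sander: Loose cork sanding block, 50 by 90 by 35 mm high, bystander. Origin at the centre of its underside.
- roll: Loose yellow roll of abrasive, 80 mm across, 40 mm high, lying flat behind the fence, bystander. Origin at the centre of its underside.
- glue: Loose white glue bottle, 54 mm across, 120 mm high, standing beyond the red stop, bystander. Origin at the centre of its underside.
- offcut: Loose wooden offcut, 35 by 80 by 30 mm high, behind the fence, bystander. Origin at the centre of its underside.

How it is judged:
On the way, in this order (a step that is already met when the one before it is completed fails the run):
1. the dark block's long side lies against the fence (gap at most 4 mm, angle at most 0.05 rad) (x of dark_block in the frame of fence above -0.034 m and angle between the y axis of dark_block and the y axis of fence, either way round below 0.05 rad and height (world z) of dark_block below 0.004 m and angle between dark_block's own z axis and vertical below 0.05 rad), for 0.2 s.
2. the dark block is against the stop as well (gap at most 4 mm), still at the fence (x of dark_block in the frame of fence between -0.036 and -0.024 m and angle between the y axis of dark_block and the y axis of fence, either way round below 0.06 rad and y of dark_block in the frame of fence between 0.126 and 0.136 m), for 0.2 s.
At the end, for the whole second after the job is handed in: The dark block lies flat on the bench at rest, its long side within 3 mm of the fence and within 0.03 rad of parallel, its end within 3 mm of the red stop; every other thing within 20 mm of where it began (x of dark_block in the frame of fence between -0.033 and -0.024 m and angle between the y axis of dark_block and the y axis of fence, either way round below 0.03 rad and y of dark_block in the frame of fence between 0.127 and 0.136 m and height (world z) of dark_block below 0.004 m and angle between dark_block's own z axis and vertical below 0.05 rad and linear speed of dark_block below 0.01 m/s and distance of each of pale_block, cup, sander, roll, glue, offcut from where it was at the start of the episode below 0.02 m); the robot touches nothing.
It fails at once if the dark block is lifted or tipped (12 mm or 0.2 rad) (height (world z) of dark_block above 0.012 m or angle between dark_block's own z axis and vertical above 0.2 rad).
It fails at once if the pale block is moved by more than 20 mm (distance of pale_block from where it was at the start of the episode above 0.02 m).
It fails at once if another thing on the bench is moved by more than 20 mm (distance of any of cup, sander, roll, glue, offcut from where it was at the start of the episode above 0.02 m).
It also fails if it takes over 58 s, if anything falls off the work surface, if the arm or the gripper's body presses on something with over 40 N, if the wrist force passes 120 N, or if a joint passes its speed limit or range.

## Robot

A 7-joint arm with a two-finger parallel gripper is mounted at the origin on the work surface. World frame = base frame: x ahead of the robot, y to its left, z up, the work surface at z = 0. Lengths are in m, angles in rad, forces in N, time in s.
With the tool pointing down it reaches from about 0.425 to 1.025 m from the base axis. Payload 3.6 kg.
Tool frame: the origin (TCP) lies midway between the tips of the shut fingers; the grasp point (between the pads) lies 19 mm behind it; z points along the fingers, y is the line along which they close (so a half turn about z gives the same grasp; the last joint's range is limited). The gripper opens to 85 mm and grips with 20 to 120 N. Pads are 22 mm wide; open, the fingers measure 114 mm over their backs; the gripper's body (76 mm by 85 mm) begins 54 mm behind the grasp point. The pads swing forward as they close: fully open they stand 13 mm farther back than shut.
Start: joints at [-1.238, 0.591, 0.048, 1.609, -0.033, 0.943, -0.034], TCP at [0.3, 0.66, 0.231] pointing down, gripper open.
Joint ranges: [-2.69, 2.69], [-0.47, 2.24], [-1.27, 1.36], [0.19, 2.51], [-1.53, 4.68], [0.08, 2.07], [-3.09, 3.09]. Speed limits (rad/s): [2.57, 2.57, 3.14, 3.14, 3.14, 3.14, 3.14].

## Interface

Orientations are given as [roll, pitch, yaw] about the fixed x, y, z axes, in that order (R = Rz(yaw) Ry(pitch) Rx(roll)).
In Python, from workcell import robot, optics gives the robot as it stands. The module is installed in compiled form; this text tells all that it offers.
- The arm moves only by the tool play_rows, never from a script. Its argument "plan" is a list of rows, each an object with "offset": the shift along the world's x, y, z in units of 50 mm (1.0 is 50 mm), a list of three; "yaw": the turn about the world's z in degrees; "jaw": the gripper's target within -1 to 1 (fully open at 1, half-way at 0, shut at -1). In form: [{"offset": [dx, dy, dz], "yaw": yaw, "jaw": jaw}, ...]. A call has 1 to 8 rows; each row is the pose to reach, as a shift and turn from the pose commanded when the call began; what a row does not reach only later rows make up. A row lasts 1/10 s, in which the tool goes at most 50 mm and 8.59 degrees, less where a joint would pass 70% of its speed; a pose out of reach is approached as far as the arm can. A call with a gripper value outside its range is refused whole. The fingers move at their own pace and stop on an object; "force" is the grip in N (left out, the last holds). Time passes only in rows, so rows that repeat a pose let the fingers close. It gives the time, the measured TCP pose, the force, the opening and the grip force at its end, in the units of the state.
- robot.observe(): the state, without advancing time (a new reading comes with each control period).
- optics.snapshot(name): name is "scene" or "top" or "wrist"; returns the picture (420x560x3 uint8, blue, green, red); there is no depth.
- optics.camera_model(name): a dict with "fx", "fy", "cx", "cy" (pixels), "origin" and "attitude" of the camera in the world. Camera axes: x right, y up, looking along -z (the intrinsics and any distortion apply to the point x, -y, -z); pixel columns grow to the right and rows downward; lengths in m; the calibration is good to about 2 mm. A picture is of the moment at which its call begins: read the wrist's pose just before it. camera_model takes no time and is no camera call; for the wrist camera it gives the pose at the moment of the call.
- robot.hand_in(): hands the job in; it is judged then, once.
Trained networks look in the newest picture that a camera, given by its name, has taken for a name from the list of things; names that differ only in an ending like _2 or _b are one class to them, and where a whole thing is asked for, a point or a joint stands for the part that bears it (a point fixed in the world has none). Each returns a list of dicts, best first, with "p" (0 to 1); they miss things now and then, are a little off and sometimes report something else, mostly with a low value. They report only what shows in the picture. A call takes as long as a camera call.
- optics.boxes_of(name, camera): "rect" ([left, top, right, bottom] in pixels, round what is visible of it).
- optics.trace(name, camera): "region" (420x560 bool, what is visible of it) and "rect" ([left, top, right, bottom] in pixels, round what is visible of it).
The state is a dict: "t": time; "joints": joint angles; "joint_vel": joint speeds; "joint_torque": joint torques, N m; "tool_pos": TCP position; "tool_rot": TCP orientation; "wrist_force": force on the tool from outside, world axes, zero at the start; "wrist_torque": the same for the moment, N m; "grip_width": finger opening in m; "finger_force": force on a finger pad.
Only numpy, scipy, OpenCV 4.12 (cv2) and the standard library are available. Lean on these libraries where they do the work, as an engineer would, in place of code of your own. Each camera call takes 0.05 s, during which the arm holds its last target. There are 200 camera calls.

## Working session

There is one attempt and no reset: what is moved stays moved. The work goes in short steps, Python scripts to look and compute and a tool call to move; the robot and the scene stay as the last step left them, time stands still between calls to the robot, and variables do not carry over. Pictures are saved under pics/ and viewed, at most 10 in all, crops included, and the job is handed in when it is done.

Besides the shell and the picture viewer there is one more tool, called after ">>>" by a JSON object that holds its "fn" and its "kwargs". play_rows: Moves the arm, as the interface text tells. Its arguments: {"type":"object","properties":{"plan":{"type":"array","items":{"type":"object","properties":{"offset":{"type":"array","items":{"type":"number"}},"yaw":{"type":"number"},"jaw":{"type":"number"}}}},"force":{"type":"number"}},"required":["plan"]}

```bash
mkdir -p pics; cat > h.py <<'E'
import numpy as np, cv2
from workcell import robot, optics
def rays(m,px):
    px=np.atleast_2d(np.asarray(px,float))
    d=np.c_[(px[:,0]-m['cx'])/m['fx'],-(px[:,1]-m['cy'])/m['fy'],-np.ones(len(px))]
    A=np.asarray(m['attitude'],float)
    if A.shape!=(3,3):
        from scipy.spatial.transform import Rotation as R
        A=R.from_euler('xyz',A).as_matrix() if A.size==3 else R.from_quat(A).as_matrix()
    return np.asarray(m['origin'],float),d@A.T
def onz(m,px,z):
    o,d=rays(m,px); return o+d*((z-o[2])/d[:,2])[:,None]
E
python3 - <<'E'
from h import *
for c in('scene','top'):
    im=optics.snapshot(c); cv2.imwrite(f'pics/{c}0.png',im); m=optics.camera_model(c); print(c,m)
    for n in('dark_block','pale_block','fence','cup','sander'):
        r=optics.trace(n,c)
        for q in r[:2]:
            hull=cv2.minAreaRect(np.argwhere(q['region'])[:,::-1].astype(np.float32))
            print(n,round(q['p'],2),np.round(q['rect']),cv2.boxPoints(hull).round(1).tolist())
s=robot.observe();print(s['t'],s['tool_pos'],s['tool_rot'])
E
```

```text
scene {'fx': 428.7988132522847, 'fy': 428.7988132522847, 'cx': 284.3733443059412, 'cy': 201.34285110074327, 'origin': array([1.04577778, 0.4999942 , 0.71112338]), 'attitude': array([0.78783095, 0.00628393, 2.39953269])}
dark_block 0.64 [311. 158. 369. 214.] [[305.6000061035156, 183.10000610351562], [323.6000061035156, 156.10000610351562], [373.20001220703125, 189.1999969482422], [355.20001220703125, 216.1999969482422]]
pale_block 0.97 [243. 134. 296. 177.] [[241.8000030517578, 161.89999389648438], [248.8000030517578, 133.6999969482422], [299.20001220703125, 146.3000030517578], [292.1000061035156, 174.5]]
pale_block 0.27 [313. 164. 372. 212.] [[307.29998779296875, 184.3000030517578], [324.5, 157.89999389648438], [372.3999938964844, 189.10000610351562], [355.29998779296875, 215.39999389648438]]
fence 0.66 [198. 172. 394. 291.] [[179.3000030517578, 220.10000610351562], [201.39999389648438, 166.10000610351562], [398.6000061035156, 246.8000030517578], [376.5, 300.79998779296875]]
cup 0.74 [408. 190. 447. 233.] [[399.6000061035156, 219.8000030517578], [418.79998779296875, 181.3999938964843
[... 974 characters left out ...]
8], [300.20001220703125, 247.0], [299.29998779296875, 275.3999938964844]]
fence 0.93 [177. 144. 387. 231.] [[162.0, 175.60000610351562], [370.29998779296875, 116.4000015258789], [386.5, 173.1999969482422], [178.10000610351562, 232.39999389648438]]
fence 0.62 [160. 273. 202. 308.] [[155.5, 290.5], [181.5, 264.5], [204.5, 287.5], [178.5, 313.5]]
cup 0.71 [162. 274. 202. 308.] [[157.0, 298.0], [172.60000610351562, 266.79998779296875], [203.8000030517578, 282.3999938964844], [188.1999969482422, 313.6000061035156]]
sander 0.63 [404. 230. 452. 258.] [[403.0, 230.0], [450.0, 230.0], [450.0, 255.0], [403.0, 255.0]]
0.6 [0.30011064 0.65999899 0.23135653] [3.14149244e+00 4.49388303e-05 2.71487309e+00]
```

View pics/top0.png

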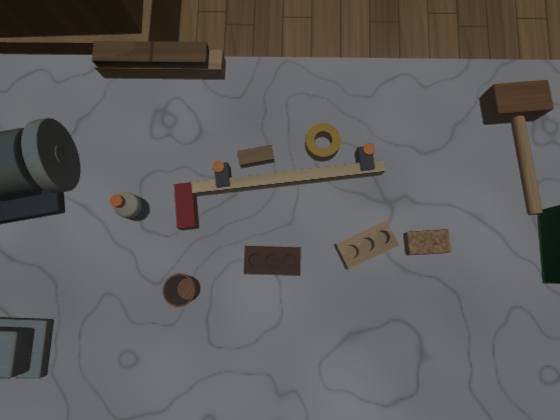

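View pics/scene0.png

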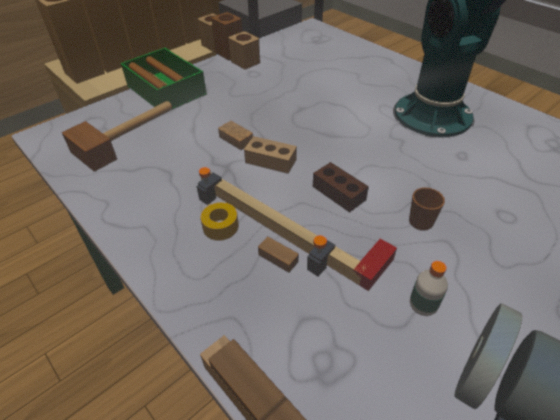

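Top view: dark block at about (272,260), pale block (367,244), fence from (192,187) to (385,168), red stop (185,205), cup (180,290), bottle (127,205). I'll enlarge the work area for accurate edges.

```bash
python3 - <<'E'
from h import *
a=cv2.imread('pics/top0.png')[150:290,165:405]
cv2.imwrite('pics/topc.png',cv2.resize(a,None,fx=3.3,fy=3.3,interpolation=cv2.INTER_CUBIC))
b=cv2.imread('pics/scene0.png')[130:300,190:460]
cv2.imwrite('pics/scc.png',cv2.resize(b,None,fx=2.9,fy=2.9,interpolation=cv2.INTER_CUBIC))
E
```

```text
(no output)
```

View pics/topc.png

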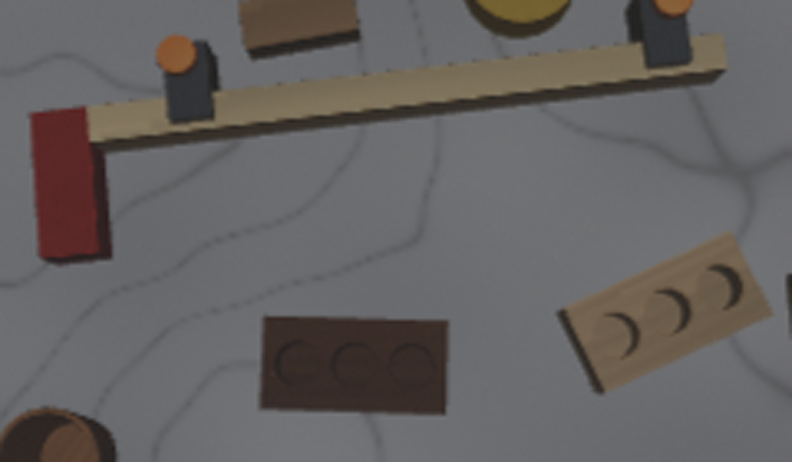

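View pics/scc.png

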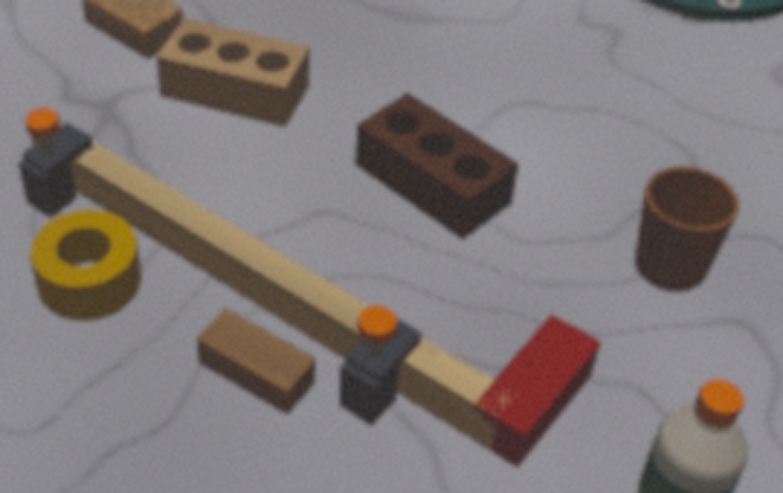

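Crops: fence top front edge runs (92,142)–(716,72), the stop's face (85,107)–(98,252), dark top corners (265,317),(448,322),(445,412),(261,407); all consistent with the scene view. Now to world coordinates, checking heights with both views.

```bash
python3 - <<'E'
from h import *
T=optics.camera_model('top');S=optics.camera_model('scene')
t=lambda p:np.array(p)/3.3+[165,150]
s=lambda p:np.array(p)/2.9+[190,130]
def tri(a,b):
    o1,d1=rays(T,t(a));o2,d2=rays(S,s(b));d1=d1[0];d2=d2[0]
    k=np.linalg.lstsq(np.c_[d1,-d2],o2-o1,rcond=None)[0]
    p=o1+k[0]*d1;q=o2+k[1]*d2;return ((p+q)/2).round(4),np.linalg.norm(p-q).round(4)
print('dark corner far/left',tri((448,322),(358,130)),tri((265,317),(465,205)),tri((445,412),(406,95)),tri((261,407),(517,168)))
print('stop outer',tri((98,252),(553,317)),tri((42,260),(600,343)))
print('fence corner',tri((92,142),(497,378)))
R=lambda p,z:onz(T,t(p),z)[:,:2]
f=R([(92,142),(716,72)],.04); print('fence',f); d=f[0]-f[1]; d/=np.linalg.norm(d); th=np.arctan2(d[1],d[0])-np.pi/2
st=R([(85,107),(98,252)],.04);print('stop',st,'fyaw',th)
n=np.array([d[1],-d[0]]);print('stop perp check',(st[0]-st[1])/np.linalg.norm(st[0]-st[1]),n)
O=f[0]+n*0; 
# origin: face line, stop face at y=.19
yS=(st[1]-f[0])@d; O=f[0]+d*(yS-.19); print('O',O,'d',d,'n',n)
dk=R([(265,317),(448,322),(445,412),(261,407)],.045);c=dk.mean(0);print('dark',dk,c)
G=lambda p:np.c_[(p-O)@n,(p-O)@d]
v=(dk[0]+dk[3]-dk[1]-dk[2]);print('dark yaw',np.arctan2(v[1],v[0])-np.pi/2)
print('G dark',G(dk),G(c[None]));print('pale G',G(R([(560,310),(735,233),(772,312),(598,390)],.045)))
print('tgt',O+n*-.03+d*.13)
E
```

```text
dark corner far/left (array([ 0.4792, -0.0229,  0.0354]), np.float64(0.0015)) (array([0.4802, 0.0961, 0.0355]), np.float64(0.0015)) (array([ 0.4217, -0.0225,  0.0401]), np.float64(0.0001)) (array([0.4212, 0.0968, 0.0376]), np.float64(0.0008))
stop outer (array([0.5195, 0.2109, 0.0341]), np.float64(0.0016)) (array([0.5135, 0.248 , 0.0336]), np.float64(0.0007))
fence corner (array([0.5929, 0.2197, 0.0376]), np.float64(0.0035))
fence [[ 0.59342176  0.21766376]
 [ 0.65045357 -0.19858274]]
stop [[0.61737935 0.22401083]
 [0.51934161 0.20876133]] fyaw 0.13616665250421134
stop perp check [0.98811771 0.15369904] [0.99074364 0.13574626]
O [0.61904576 0.0306471 ] d [-0.13574626  0.99074364] n [0.99074364 0.13574626]
dark [[ 0.47912576  0.09550946]
 [ 0.47907108 -0.02319076]
 [ 0.42172359 -0.02240792]
 [ 0.42147554  0.09558121]] [0.450349 0.036373]
dark yaw 0.0008169952484748944
G dark [[-0.12982002  0.08325559]
 [-0.14598731 -0.03433848]
 [-0.2026977  -0.02577818]
 [-0.18692687  0.09115247]] [[-0.16635798  0.02857285]]
pale G [[-0.14619827 -0.10699698]
 [-0.10909245 -0.22598516]
 [-0.16230438 -0.24158932]
 [-0.19939509 -0.12435751]]
tgt [0.57167644 0.15537139]
```

>>> {"fn": "play_rows", "kwargs": {"plan": [{"offset": [1.5,-6.2,-0.8],"yaw": -65.5,"jaw": 1},{"offset": [1.5,-6.2,-0.8],"yaw": -65.5,"jaw": 1},{"offset": [1.5,-6.2,-0.8],"yaw": -65.5,"jaw": 1},{"offset": [1.5,-6.2,-0.8],"yaw": -65.5,"jaw": 1},{"offset": [1.5,-6.2,-0.8],"yaw": -65.5,"jaw": 1},{"offset": [1.5,-6.2,-0.8],"yaw": -65.5,"jaw": 1},{"offset": [1.5,-6.2,-0.8],"yaw": -65.5,"jaw": 1},{"offset": [1.5,-6.2,-0.8],"yaw": -65.5,"jaw": 1}]}}

```text
t: 1.4
tool_pos: [0.3759, 0.3448, 0.1912]
tool_rot: [-3.141, 0.003, 1.56]
wrist_force: [-0.8, 1.0, -0.0]
grip_width: 0.0857
finger_force: 0.0
```

>>> {"fn": "play_rows", "kwargs": {"plan": [{"offset": [1.5,-6.28,-0.8],"yaw": 0,"jaw": 1},{"offset": [1.5,-6.28,-0.8],"yaw": 0,"jaw": 1},{"offset": [1.5,-6.28,-0.8],"yaw": 0,"jaw": 1},{"offset": [1.5,-6.28,-0.8],"yaw": 0,"jaw": 1},{"offset": [1.5,-6.28,-0.8],"yaw": 0,"jaw": 1},{"offset": [1.5,-6.28,-0.8],"yaw": 0,"jaw": 1},{"offset": [1.5,-6.28,-0.8],"yaw": 0,"jaw": 1},{"offset": [1.5,-6.28,-0.8],"yaw": 0,"jaw": 1}]}}

```text
t: 2.2
tool_pos: [0.4511, 0.0315, 0.1515]
tool_rot: [3.14, 0.002, 1.563]
wrist_force: [-0.0, -0.1, -0.1]
grip_width: 0.0855
finger_force: 0.0
```

```bash
python3 - <<'E'
from h import *
m=optics.camera_model('wrist'); im=optics.snapshot('wrist'); cv2.imwrite('pics/w1.png',im); print(m)
print(robot.observe()['tool_pos'])
for q in optics.trace('dark_block','wrist')[:2]:
    b=cv2.boxPoints(cv2.minAreaRect(np.argwhere(q['region'])[:,::-1].astype(np.float32)))
    print(q['p'],b.round(),onz(m,b,.045).round(4))
E
```

```text
{'fx': 325.5766242939426, 'fy': 325.5766242939426, 'cx': 285.03673568802554, 'cy': 211.87874646626545, 'origin': array([0.45173158, 0.10481005, 0.29402461]), 'attitude': array([-0.29674761, -0.00279005, -0.0081026 ])}
[0.4507086  0.03398865 0.1514798 ]
0.76 [[244. 122.]
 [323. 121.]
 [326. 270.]
 [246. 271.]] [[ 0.4219  0.0982  0.045 ]
 [ 0.4803  0.0987  0.045 ]
 [ 0.4857 -0.0231  0.045 ]
 [ 0.4187 -0.0238  0.045 ]]
```

View pics/w1.png

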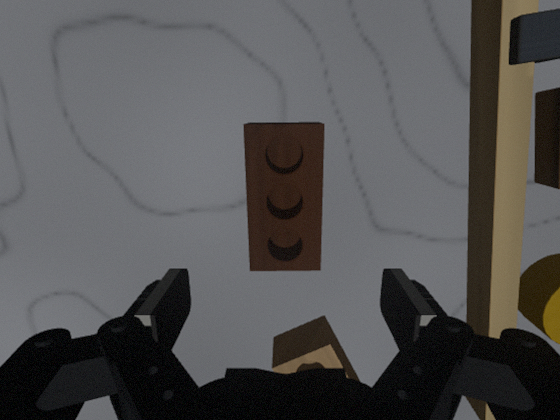

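>>> {"fn": "play_rows", "kwargs": {"plan": [{"offset": [0,0.05,-0.9],"yaw": 0,"jaw": 1},{"offset": [0,0.05,-1.8],"yaw": 0,"jaw": 1},{"offset": [0,0.05,-2.4],"yaw": 0,"jaw": 1},{"offset": [0,0.05,-2.8],"yaw": 0,"jaw": 1},{"offset": [0,0.05,-2.84],"yaw": 0,"jaw": 1},{"offset": [0.1,0.05,-2.84],"yaw": 0,"jaw": 1},{"offset": [0.2,0.05,-2.84],"yaw": 0,"jaw": 1},{"offset": [0.3,0.05,-2.84],"yaw": 0,"jaw": 1}]}}

```text
t: 3.1
tool_pos: [0.4658, 0.0391, 0.0105]
tool_rot: [3.141, -0.0, 1.573]
wrist_force: [-2.0, -0.4, -0.8]
grip_width: 0.0853
finger_force: 0.8
```

>>> {"fn": "play_rows", "kwargs": {"plan": [{"offset": [0.15,0,0],"yaw": 0,"jaw": 1},{"offset": [0.3,0,0],"yaw": 0,"jaw": 1},{"offset": [0.45,0,0],"yaw": 0,"jaw": 1},{"offset": [0.6,0,0],"yaw": 0,"jaw": 1},{"offset": [0.75,0,0],"yaw": 0,"jaw": 1},{"offset": [0.9,0,0],"yaw": 0,"jaw": 1},{"offset": [1.05,0,0],"yaw": 0,"jaw": 1},{"offset": [1.15,0,0],"yaw": 0,"jaw": 1}]}}

```text
t: 3.9
tool_pos: [0.5205, 0.0385, 0.0098]
tool_rot: [-3.137, -0.0, 1.572]
wrist_force: [-6.4, -0.1, 5.3]
grip_width: 0.0855
finger_force: 3.1
```

>>> {"fn": "play_rows", "kwargs": {"plan": [{"offset": [-0.12,0,0],"yaw": 0,"jaw": 1},{"offset": [-0.12,0,0.8],"yaw": 0,"jaw": 1},{"offset": [-0.12,0,1.6],"yaw": 8,"jaw": 1},{"offset": [-0.5,0,1.7],"yaw": 16,"jaw": 1},{"offset": [-1,0,1.7],"yaw": 24,"jaw": 1},{"offset": [-1.5,0,1.7],"yaw": 32,"jaw": 1},{"offset": [-1.5,0,1.7],"yaw": 40,"jaw": 1},{"offset": [-1.5,0,1.7],"yaw": 48,"jaw": 1}]}}

```text
t: 4.7
tool_pos: [0.4481, 0.0386, 0.0949]
tool_rot: [3.139, 0.002, 2.415]
wrist_force: [0.7, -0.1, 0.3]
grip_width: 0.0854
finger_force: 0.0
```

>>> {"fn": "play_rows", "kwargs": {"plan": [{"offset": [0,0,0],"yaw": 49.8,"jaw": 1},{"offset": [0,0,0],"yaw": 49.8,"jaw": 1},{"offset": [0,0,0],"yaw": 49.8,"jaw": 1},{"offset": [0,0,0],"yaw": 49.8,"jaw": 1},{"offset": [0,0,0],"yaw": 49.8,"jaw": 1},{"offset": [0,0,0],"yaw": 49.8,"jaw": 1},{"offset": [0,0,0],"yaw": 49.8,"jaw": 1}]}}

```text
t: 5.4
tool_pos: [0.449, 0.0387, 0.0947]
tool_rot: [3.141, 0.003, -3.005]
wrist_force: [-0.7, 0.1, -0.4]
grip_width: 0.0856
finger_force: 0.0
```

```bash
cat > look.py <<'E'
from h import *
import sys
O=np.array([.6190,.0306]);d=np.array([-.1357,.9907]);n=np.array([.9907,.1357])
def look(c):
    m=optics.camera_model(c); im=optics.snapshot(c)
    s=robot.observe();print(s['t'],s['tool_pos'],s['tool_rot'],s['wrist_force'])
    cv2.imwrite(f'pics/{c}{s["t"]:.1f}.png',im)
    for q in optics.trace('dark_block',c)[:2]:
        b=cv2.boxPoints(cv2.minAreaRect(np.argwhere(q['region'])[:,::-1].astype(np.float32)))
        w=onz(m,b,.045)[:,:2]; e=w-np.roll(w,1,0);e=e[np.argmax((e**2).sum(1))]
        print(c,round(q['p'],2),b.round().tolist(),'world',w.mean(0).round(4),'G',np.c_[(w-O)@n,(w-O)@d].round(4).tolist(),'relyaw',np.arctan2(e@n,e@d).round(3))
for c in sys.argv[1:]: look(c)
E
python3 look.py wrist top
```

```text
5.45 [0.44871599 0.03861482 0.09467674] [ 3.14086053e+00  2.78285888e-03 -3.00760806e+00] [-0.97163437 -0.70323973  0.34617595]
wrist 0.64 [[178.0, 342.0], [190.0, 239.0], [369.0, 259.0], [358.0, 362.0]] world [0.4992 0.0373] G [[-0.0865, -0.0451], [-0.1647, -0.0302], [-0.1507, 0.0845], [-0.0692, 0.0824]] relyaw -3.006
5.55 [0.44832437 0.03854252 0.09456081] [ 3.14140533e+00  1.75964647e-03 -3.00712632e+00] [-0.37471736 -0.10481513 -0.1424436 ]
top 0.66 [[245.0, 247.0], [246.0, 219.0], [301.0, 220.0], [300.0, 248.0]] world [0.5078 0.0371] G [[-0.1317, 0.0832], [-0.0714, 0.0763], [-0.087, -0.0408], [-0.1469, -0.0325]] relyaw -3.009
```

>>> {"fn": "play_rows", "kwargs": {"plan": [{"offset": [0,-0.18,-0.8],"yaw": 0,"jaw": 1},{"offset": [0,-0.18,-1.5],"yaw": 0,"jaw": 1},{"offset": [0,-0.18,-1.69],"yaw": 0,"jaw": 1},{"offset": [0.2,-0.15,-1.69],"yaw": 0,"jaw": 1},{"offset": [0.4,-0.12,-1.69],"yaw": 0,"jaw": 1},{"offset": [0.6,-0.1,-1.69],"yaw": 0,"jaw": 1},{"offset": [0.8,-0.07,-1.69],"yaw": 0,"jaw": 1},{"offset": [1.0,-0.04,-1.69],"yaw": 0,"jaw": 1}]}}

```text
t: 6.4
tool_pos: [0.4971, 0.036, 0.0107]
tool_rot: [-3.141, -0.002, -3.005]
wrist_force: [-5.0, -0.8, 3.2]
grip_width: 0.0853
finger_force: 2.4
```

>>> {"fn": "play_rows", "kwargs": {"plan": [{"offset": [0.15,0.02,0],"yaw": 0,"jaw": 1},{"offset": [0.3,0.04,0],"yaw": 0,"jaw": 1},{"offset": [0.4,0.055,0],"yaw": 0,"jaw": 1},{"offset": [0.5,0.07,0],"yaw": 0,"jaw": 1},{"offset": [0.6,0.08,0],"yaw": 0,"jaw": 1},{"offset": [0.6,0.08,0],"yaw": 0,"jaw": 1}]}}

```text
t: 7.0
tool_pos: [0.5298, 0.041, 0.0098]
tool_rot: [3.141, 0.004, -3.005]
wrist_force: [-0.8, 0.3, -1.0]
grip_width: 0.0855
finger_force: 0.7
```

```bash
python3 look.py wrist top
```

```text
7.05 [0.52974661 0.04101177 0.00976763] [ 3.1408083   0.00373994 -3.00465128] [-0.2177701  -0.47416721 -0.30558271]
wrist 0.72 [[172.0, 385.0], [172.0, 280.0], [399.0, 281.0], [399.0, 386.0]] world [0.5392 0.0415] G [[-0.0536, -0.0253], [-0.1021, -0.0201], [-0.1016, 0.0635], [-0.053, 0.0683]] relyaw -3.135
7.15 [0.52970023 0.0410611  0.00988592] [ 3.14081145  0.00392538 -3.00450276] [ 0.63448718  0.82383334 -0.70816755]
```

>>> {"fn": "play_rows", "kwargs": {"plan": [{"offset": [0.06,0.008,0],"yaw": 0,"jaw": 1},{"offset": [0.12,0.016,0],"yaw": 0,"jaw": 1},{"offset": [0.18,0.025,0],"yaw": 0,"jaw": 1},{"offset": [0.22,0.03,0],"yaw": 0,"jaw": 1},{"offset": [0.26,0.036,0],"yaw": 0,"jaw": 1}]}}

```text
t: 7.7
tool_pos: [0.5408, 0.0422, 0.0097]
tool_rot: [3.142, 0.0, -3.005]
wrist_force: [-0.8, 0.0, -0.6]
grip_width: 0.0854
finger_force: 0.8
```

>>> {"fn": "play_rows", "kwargs": {"plan": [{"offset": [0.03,0.004,0],"yaw": 0,"jaw": 1},{"offset": [0.06,0.008,0],"yaw": 0,"jaw": 1}]}}

```text
t: 7.9
tool_pos: [0.5443, 0.0428, 0.0097]
tool_rot: [3.141, 0.001, -3.005]
wrist_force: [-1.7, 0.1, -0.4]
grip_width: 0.0852
finger_force: 0.8
```

>>> {"fn": "play_rows", "kwargs": {"plan": [{"offset": [0.03,0.004,0],"yaw": 0,"jaw": 1},{"offset": [0.06,0.008,0],"yaw": 0,"jaw": 1},{"offset": [0.06,0.008,0],"yaw": 0,"jaw": 1}]}}

```text
t: 8.2
tool_pos: [0.5472, 0.0432, 0.0098]
tool_rot: [3.141, 0.001, -3.005]
wrist_force: [-0.6, 0.1, -1.0]
grip_width: 0.0856
finger_force: 0.5
```

```bash
python3 look.py wrist scene
```

```text
8.25 [0.5471492  0.04317424 0.00984261] [ 3.14141576e+00  9.82684441e-04 -3.00464959e+00] [-0.72666483 -0.84808316 -0.78764346]
wrist 0.64 [[172.0, 282.0], [398.0, 282.0], [398.0, 385.0], [172.0, 385.0]] world [0.5569 0.0434] G [[-0.0835, -0.0206], [-0.0835, 0.0629], [-0.0361, 0.0677], [-0.036, -0.0254]] relyaw 3.141
8.35 [0.54715034 0.04317618 0.00988747] [ 3.14144942e+00  1.07955707e-03 -3.00465826e+00] [-0.44824206 -0.32793136 -0.65055618]
scene 0.7 [[270.0, 211.0], [282.0, 188.0], [337.0, 217.0], [325.0, 240.0]] world [0.5917 0.0566] G [[0.0164, -0.029], [-0.0565, -0.0555], [-0.0612, 0.0925], [0.0073, 0.11]] relyaw -0.032
scene 0.65 [[179.0, 220.0], [201.0, 165.0], [399.0, 245.0], [377.0, 300.0]] world [0.6541 0.0553] G [[0.1591, -0.1601], [0.0069, -0.2577], [-0.0752, 0.2326], [0.0618, 0.2641]] relyaw -0.166
```

```bash
ls pics; python3 - <<'E'
import cv2,numpy as np
a=cv2.imread('pics/wrist8.2.png'); a=a if a is not None else cv2.imread('pics/wrist8.3.png')
b=cv2.imread('pics/scene8.3.png');b=b if b is not None else cv2.imread('pics/scene8.4.png')
a=cv2.resize(a,(533,400))
b=cv2.resize(b[160:290,230:370],None,fx=3,fy=3)
b=cv2.copyMakeBorder(b,0,10,0,0,cv2.BORDER_CONSTANT)
cv2.imwrite('pics/m.png',cv2.resize(np.hstack([a,b]),None,fx=.83,fy=.83))
E
```

```text
scc.png
scene0.png
scene8.3.png
top0.png
top5.5.png
top7.2.png
topc.png
w1.png
wrist5.5.png
wrist7.0.png
wrist8.2.png
```

View pics/m.png

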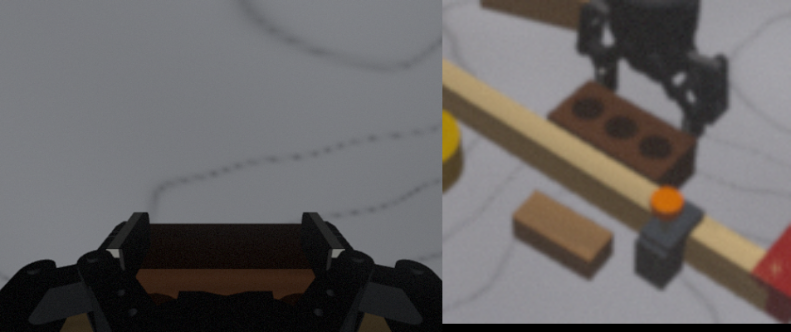

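The block is parallel to the fence with the fingertips on its near side; it seems still a few mm off (no force yet). I'll keep going until the force rises.

>>> {"fn": "play_rows", "kwargs": {"plan": [{"offset": [0.03,0.004,0],"yaw": 0,"jaw": 1},{"offset": [0.06,0.008,0],"yaw": 0,"jaw": 1},{"offset": [0.06,0.008,0],"yaw": 0,"jaw": 1}]}}

```text
t: 8.7
tool_pos: [0.5473, 0.0431, 0.0098]
tool_rot: [-3.141, -0.004, -3.004]
wrist_force: [-4.7, -0.1, 3.9]
grip_width: 0.0854
finger_force: 2.6
```

>>> {"fn": "play_rows", "kwargs": {"plan": [{"offset": [0.03,0.004,0],"yaw": 0,"jaw": 1},{"offset": [0.06,0.008,0],"yaw": 0,"jaw": 1},{"offset": [0.06,0.008,0],"yaw": 0,"jaw": 1}]}}

```text
t: 9.0
tool_pos: [0.5472, 0.043, 0.0095]
tool_rot: [-3.14, -0.01, -3.004]
wrist_force: [-8.9, -0.5, 7.1]
grip_width: 0.0855
finger_force: 4.6
```

>>> {"fn": "play_rows", "kwargs": {"plan": [{"offset": [0,0,0],"yaw": 0,"jaw": 1},{"offset": [0,0,0],"yaw": 0,"jaw": 1},{"offset": [-0.25,-0.035,0],"yaw": 0,"jaw": 1},{"offset": [-0.5,-0.07,0],"yaw": 0,"jaw": 1},{"offset": [-0.5,-0.07,1],"yaw": -6,"jaw": 1},{"offset": [-0.5,-0.07,2],"yaw": -14,"jaw": 0},{"offset": [-0.2,-0.5,2],"yaw": -22,"jaw": -1},{"offset": [0.2,-1.2,2],"yaw": -30,"jaw": -1}]}}

```text
t: 9.8
tool_pos: [0.5642, -0.0134, 0.1122]
tool_rot: [3.137, 0.005, 2.755]
wrist_force: [0.7, -0.4, -0.5]
grip_width: 0.044
finger_force: 0.0
```

>>> {"fn": "play_rows", "kwargs": {"plan": [{"offset": [0.4,-0.6,0],"yaw": -8,"jaw": -1},{"offset": [0.49,-0.67,0],"yaw": -16,"jaw": -1},{"offset": [0.49,-0.67,0],"yaw": -24,"jaw": -1},{"offset": [0.49,-0.67,0],"yaw": -32,"jaw": -1},{"offset": [0.49,-0.67,0],"yaw": -40,"jaw": -1},{"offset": [0.49,-0.67,0],"yaw": -48,"jaw": -1},{"offset": [0.49,-0.67,0],"yaw": -56,"jaw": -1},{"offset": [0.49,-0.67,0],"yaw": -60,"jaw": -1}]}}

```text
t: 10.6
tool_pos: [0.5875, -0.0497, 0.1099]
tool_rot: [3.14, 0.001, 1.704]
wrist_force: [-0.4, 0.4, 0.8]
grip_width: -0.0
finger_force: 0.0
```

```bash
python3 look.py wrist top; ls -t pics|head -3
```

```text
10.65 [ 0.58747823 -0.04956507  0.10986525] [3.13995056e+00 1.18269330e-03 1.70339868e+00] [-0.01476028 -0.58969397 -0.70314065]
wrist 0.8 [[256.0, 170.0], [256.0, 0.0], [363.0, 0.0], [363.0, 170.0]] world [0.5912 0.037 ] G [[-0.0601, -0.0373], [-0.0573, 0.0578], [0.0022, 0.0576], [0.0085, -0.0375]] relyaw 3.075
10.75 [ 0.58733175 -0.04962908  0.10988437] [3.14052422e+00 8.83083954e-04 1.70945164e+00] [-0.0132897   0.01095675 -0.60515244]
top 0.64 [[236.0, 190.0], [263.0, 174.0], [270.0, 186.0], [242.0, 202.0]] world [0.6067 0.0848] G [[-0.0051, 0.0929], [0.023, 0.0298], [-0.0046, 0.018], [-0.0324, 0.0808]] relyaw 2.722
top10.8.png
wrist10.7.png
m.png
```

View pics/wrist10.7.png

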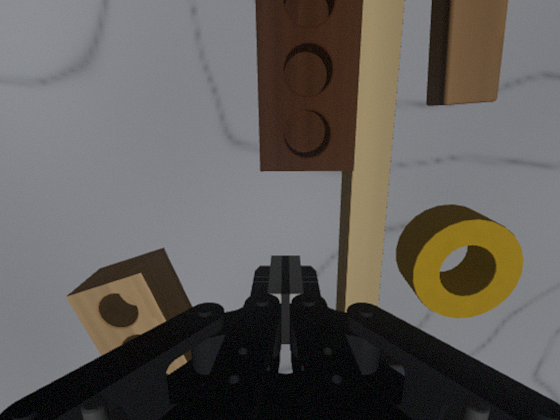

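The block lies flat on the fence, its near end at row 170; the shut fingertips (285,270) are lined up behind it, with the pale block clear on the left. Descending and sliding.

>>> {"fn": "play_rows", "kwargs": {"plan": [{"offset": [0,0,-0.8],"yaw": 0,"jaw": -1},{"offset": [0,0,-1.5],"yaw": 0,"jaw": -1},{"offset": [0,0,-1.76],"yaw": 0,"jaw": -1},{"offset": [-0.04,0.3,-1.76],"yaw": 0,"jaw": -1},{"offset": [-0.06,0.45,-1.76],"yaw": 0,"jaw": -1},{"offset": [-0.08,0.6,-1.76],"yaw": 0,"jaw": -1},{"offset": [-0.1,0.75,-1.76],"yaw": 0,"jaw": -1},{"offset": [-0.12,0.9,-1.76],"yaw": 0,"jaw": -1}]}}

```text
t: 11.6
tool_pos: [0.5819, -0.0049, 0.023]
tool_rot: [3.139, 0.002, 1.708]
wrist_force: [-0.7, -3.9, 2.7]
grip_width: 0.0001
finger_force: 2.1
```

>>> {"fn": "play_rows", "kwargs": {"plan": [{"offset": [-0.025,0.2,0],"yaw": 0,"jaw": -1},{"offset": [-0.05,0.4,0],"yaw": 0,"jaw": -1},{"offset": [-0.08,0.6,0],"yaw": 0,"jaw": -1},{"offset": [-0.1,0.8,0],"yaw": 0,"jaw": -1},{"offset": [-0.13,1.0,0],"yaw": 0,"jaw": -1},{"offset": [-0.16,1.2,0],"yaw": 0,"jaw": -1},{"offset": [-0.18,1.35,0],"yaw": 0,"jaw": -1},{"offset": [-0.19,1.45,0],"yaw": 0,"jaw": -1}]}}

```text
t: 12.4
tool_pos: [0.5722, 0.066, 0.023]
tool_rot: [3.14, 0.003, 1.706]
wrist_force: [0.0, -7.2, 5.4]
grip_width: 0.0
finger_force: 3.4
```

```bash
python3 look.py wrist; ls -t pics|head -1
```

```text
12.45 [0.57198823 0.06704552 0.0228596 ] [3.14035418e+00 1.94969054e-03 1.70720297e+00] [-0.7997858  -6.13162533  4.80486777]
wrist 0.65 [[233.0, 0.0], [418.0, 0.0], [418.0, 273.0], [233.0, 273.0]] world [0.5791 0.1266] G [[-0.0581, 0.1493], [0.0016, 0.1493], [0.0132, 0.0515], [-0.0628, 0.0517]] relyaw 3.023
wrist12.4.png
```

>>> {"fn": "play_rows", "kwargs": {"plan": [{"offset": [-0.01,0.08,0],"yaw": 0,"jaw": -1},{"offset": [-0.02,0.16,0],"yaw": 0,"jaw": -1},{"offset": [-0.03,0.23,0],"yaw": 0,"jaw": -1},{"offset": [-0.035,0.27,0],"yaw": 0,"jaw": -1},{"offset": [-0.04,0.31,0],"yaw": 0,"jaw": -1},{"offset": [-0.045,0.35,0],"yaw": 0,"jaw": -1}]}}

```text
t: 13.1
tool_pos: [0.5698, 0.0826, 0.0227]
tool_rot: [3.141, 0.003, 1.705]
wrist_force: [-0.1, -7.2, 6.1]
grip_width: 0.0
finger_force: 3.5
```

>>> {"fn": "play_rows", "kwargs": {"plan": [{"offset": [-0.005,0.04,0],"yaw": 0,"jaw": -1},{"offset": [-0.01,0.07,0],"yaw": 0,"jaw": -1},{"offset": [-0.01,0.07,0],"yaw": 0,"jaw": -1}]}}

```text
t: 13.4
tool_pos: [0.5695, 0.0845, 0.0227]
tool_rot: [3.14, 0.005, 1.704]
wrist_force: [-0.6, -8.8, 5.3]
grip_width: 0.0
finger_force: 4.7
```

>>> {"fn": "play_rows", "kwargs": {"plan": [{"offset": [-0.005,0.04,0],"yaw": 0,"jaw": -1},{"offset": [-0.01,0.08,0],"yaw": 0,"jaw": -1},{"offset": [-0.01,0.08,0],"yaw": 0,"jaw": -1}]}}

```text
t: 13.7
tool_pos: [0.5695, 0.0845, 0.0228]
tool_rot: [3.14, 0.009, 1.701]
wrist_force: [0.5, -15.1, 5.6]
grip_width: 0.0001
finger_force: 7.7
```

>>> {"fn": "play_rows", "kwargs": {"plan": [{"offset": [-0.005,0.04,0],"yaw": 0,"jaw": -1},{"offset": [-0.01,0.08,0],"yaw": 0,"jaw": -1},{"offset": [-0.01,0.08,0],"yaw": 0,"jaw": -1}]}}

```text
t: 14.0
tool_pos: [0.5695, 0.0845, 0.0228]
tool_rot: [3.139, 0.013, 1.698]
wrist_force: [1.7, -21.4, 5.5]
grip_width: 0.0001
finger_force: 10.7
```

>>> {"fn": "play_rows", "kwargs": {"plan": [{"offset": [0.03,-0.22,0],"yaw": 0,"jaw": -1},{"offset": [0.08,-0.6,0],"yaw": 0,"jaw": -1},{"offset": [0.08,-0.6,1],"yaw": 0,"jaw": -1},{"offset": [0.08,-0.6,2],"yaw": 0,"jaw": -1},{"offset": [-0.4,-0.6,2.8],"yaw": 0,"jaw": -1},{"offset": [-0.4,-0.6,2.8],"yaw": 0,"jaw": -1}]}}

```text
t: 14.6
tool_pos: [0.5482, 0.0687, 0.1667]
tool_rot: [3.135, -0.003, 1.709]
wrist_force: [0.7, 0.2, -0.4]
grip_width: -0.0
finger_force: 0.0
```

```bash
python3 look.py wrist scene; ls -t pics|head -2; python3 - <<'E'
import cv2,glob,numpy as np,os
f=sorted(glob.glob('pics/*1[45].*.png'),key=os.path.getmtime)[-2:]
a=cv2.resize(cv2.imread(f[0]),(480,360));b=cv2.imread(f[1])[200:290,280:400]
b=cv2.resize(b,(320,240),interpolation=cv2.INTER_CUBIC);b=cv2.copyMakeBorder(b,0,120,0,0,cv2.BORDER_CONSTANT)
cv2.imwrite('pics/m2.png',np.hstack([a,b]))
E
```

```text
14.65 [0.54820544 0.06883414 0.16459519] [ 3.13682272e+00 -2.35440661e-03  1.70952899e+00] [-0.3129258   0.45265419 -0.24776907]
wrist 0.67 [[292.0, 12.0], [376.0, 12.0], [376.0, 178.0], [292.0, 178.0]] world [0.5755 0.1556] G [[-0.059, 0.1899], [0.0013, 0.1901], [0.0112, 0.0695], [-0.058, 0.0695]] relyaw 3.059
14.75 [0.54763019 0.06841698 0.16191269] [ 3.14107763e+00 -1.30663782e-03  1.70954647e+00] [-0.14596029 -0.41463063 -0.95638753]
scene 0.67 [[311.0, 231.0], [324.0, 210.0], [376.0, 240.0], [363.0, 262.0]] world [0.5749 0.1571] G [[0.0064, 0.0755], [-0.0601, 0.0593], [-0.0574, 0.1906], [0.0049, 0.2]] relyaw 0.021
scene14.8.png
wrist14.7.png
```

View pics/m2.png

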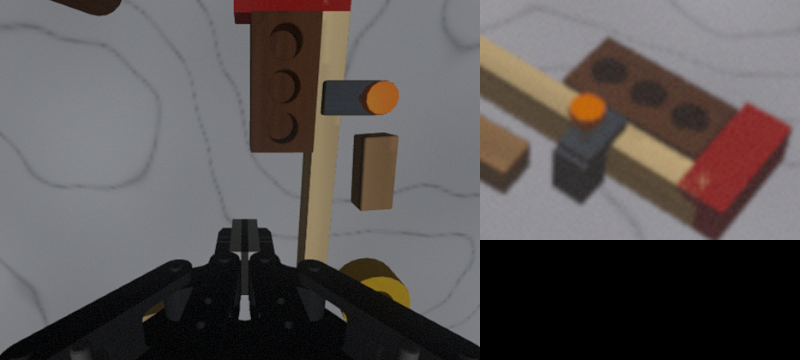

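Block shows seated: end against the red stop (240–350,10), side on the fence. One more confirming nudge against the fence with two fingertips, half open.

>>> {"fn": "play_rows", "kwargs": {"plan": [{"offset": [-0.5,0.5,-0.8],"yaw": 8,"jaw": 0},{"offset": [-1.09,1.32,-0.8],"yaw": 16,"jaw": 0},{"offset": [-1.09,1.32,-0.8],"yaw": 24,"jaw": 0},{"offset": [-1.09,1.32,-0.8],"yaw": 32,"jaw": 0},{"offset": [-1.09,1.32,-0.8],"yaw": 40,"jaw": 0},{"offset": [-1.09,1.32,-0.8],"yaw": 48,"jaw": 0},{"offset": [-1.09,1.32,-0.8],"yaw": 56,"jaw": 0},{"offset": [-1.09,1.32,-0.8],"yaw": 64,"jaw": 0}]}}

```text
t: 15.6
tool_pos: [0.4928, 0.1332, 0.1202]
tool_rot: [-3.141, -0.003, 2.831]
wrist_force: [-0.7, -1.5, 0.7]
grip_width: 0.0428
finger_force: 0.0
```

>>> {"fn": "play_rows", "kwargs": {"plan": [{"offset": [0,0,0],"yaw": 8,"jaw": 0},{"offset": [0,0,0],"yaw": 16,"jaw": 0},{"offset": [0,0,-0.5],"yaw": 24,"jaw": 0},{"offset": [0,0,-1.2],"yaw": 26,"jaw": 0},{"offset": [0,0,-2.2],"yaw": 26,"jaw": 0},{"offset": [0,0,-2.2],"yaw": 26,"jaw": 0}]}}

```text
t: 16.2
tool_pos: [0.4878, 0.1316, 0.0041]
tool_rot: [-3.139, -0.017, -3.004]
wrist_force: [-1.1, -1.2, 0.8]
grip_width: 0.0427
finger_force: 0.0
```

>>> {"fn": "play_rows", "kwargs": {"plan": [{"offset": [0.1,0.01,0.1],"yaw": 0,"jaw": 0},{"offset": [0.3,0.04,0.1],"yaw": 0,"jaw": 0},{"offset": [0.5,0.07,0.1],"yaw": 0,"jaw": 0},{"offset": [0.65,0.09,0.1],"yaw": 0,"jaw": 0},{"offset": [0.75,0.1,0.1],"yaw": 0,"jaw": 0},{"offset": [0.8,0.11,0.1],"yaw": 0,"jaw": 0}]}}

```text
t: 16.8
tool_pos: [0.5341, 0.1383, 0.0178]
tool_rot: [-3.142, 0.001, -3.005]
wrist_force: [-2.5, -0.2, 0.7]
grip_width: 0.0424
finger_force: 0.9
```

>>> {"fn": "play_rows", "kwargs": {"plan": [{"offset": [0.04,0.005,0],"yaw": 0,"jaw": 0},{"offset": [0.08,0.01,0],"yaw": 0,"jaw": 0},{"offset": [0.08,0.01,0],"yaw": 0,"jaw": 0}]}}

```text
t: 17.1
tool_pos: [0.534, 0.1383, 0.0164]
tool_rot: [-3.14, -0.006, -3.003]
wrist_force: [-5.5, -0.2, 4.9]
grip_width: 0.0426
finger_force: 2.6
```

>>> {"fn": "play_rows", "kwargs": {"plan": [{"offset": [0.06,0.008,0],"yaw": 0,"jaw": 0},{"offset": [0.06,0.008,0],"yaw": 0,"jaw": 0},{"offset": [-0.15,-0.02,0],"yaw": 0,"jaw": 0},{"offset": [-0.5,-0.07,0],"yaw": 0,"jaw": 0},{"offset": [-0.6,-0.08,0.8],"yaw": 0,"jaw": 0},{"offset": [-0.6,-0.08,1.8],"yaw": 0,"jaw": 0},{"offset": [-0.6,-0.08,2.8],"yaw": 0,"jaw": 0},{"offset": [-0.6,-0.08,3.4],"yaw": 0,"jaw": 0}]}}

```text
t: 17.9
tool_pos: [0.5092, 0.1355, 0.1904]
tool_rot: [3.14, 0.006, -3.005]
wrist_force: [0.9, 0.4, -0.6]
grip_width: 0.0427
finger_force: 0.0
```

```bash
python3 look.py scene wrist; python3 - <<'E'
import cv2,glob,numpy as np,os
f=sorted(glob.glob('pics/*1[78].*.png'),key=os.path.getmtime)[-2:]
a=cv2.resize(cv2.imread(f[1]),(440,330));b=cv2.imread(f[0])[110:300,190:450]
b=cv2.resize(b,(360,263),interpolation=cv2.INTER_CUBIC);b=cv2.copyMakeBorder(b,0,67,0,0,cv2.BORDER_CONSTANT)
cv2.imwrite('pics/m3.png',np.hstack([a,b]))
E
```

```text
17.95 [0.51161787 0.13623051 0.19391349] [ 3.13955249  0.01321204 -3.00530313] [1.14482532 0.94554025 1.71238374]
scene 0.73 [[311.0, 232.0], [324.0, 209.0], [376.0, 240.0], [363.0, 263.0]] world [0.5756 0.1566] G [[0.0077, 0.0742], [-0.0617, 0.0578], [-0.0571, 0.1907], [0.0076, 0.1999]] relyaw 0.035
18.05 [0.50943867 0.13533243 0.18915641] [ 3.14061406  0.0070157  -3.00533953] [-0.31847949 -0.04012861 -0.17531329]
wrist 0.86 [[235.0, 286.0], [235.0, 215.0], [361.0, 215.0], [361.0, 286.0]] world [0.5655 0.1552] G [[0.0013, 0.0681], [-0.0735, 0.0716], [-0.0734, 0.189], [0.0014, 0.1942]] relyaw -3.141
```

View pics/m3.png

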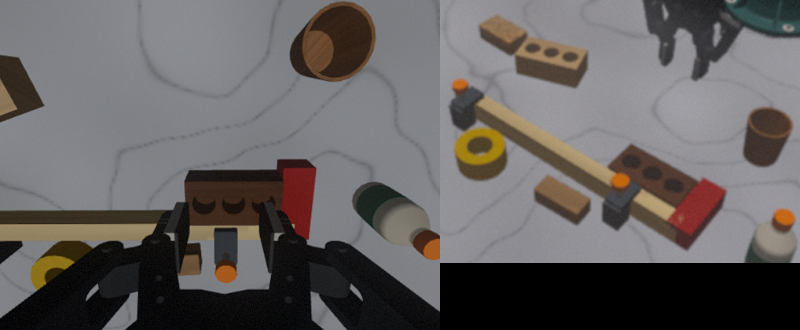

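The block sits flush in the corner of fence and stop, with the other things unmoved and the gripper clear.

```bash
python3 -c "
from workcell import robot
print(robot.hand_in())"
```

```text
the job is handed in; nothing more can be done
None
```

The dark block was pushed flat against the fence and slid up to the red stop, and the final pictures show it tight to both with nothing else visibly moved; the job was handed in at about 18 s, but no verdict came back.

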